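# Put the leftover parts back in their stock trays

## Robot

A 7-joint arm with a two-finger parallel gripper is mounted at the origin on the work surface. World frame = base frame: x ahead of the robot, y to its left, z up, the work surface at z = 0. Lengths are in m, angles in rad, forces in N, time in s.
With the tool pointing down it reaches from about 0.35 to 0.9 m from the base axis. Payload 8.1 kg.
Tool frame: the origin (TCP) lies midway between the tips of the shut fingers; the grasp point (between the pads) lies 19 mm behind it; z points along the fingers, y is the line along which they close (so a half turn about z gives the same grasp; the last joint's range is limited). The gripper opens to 92 mm and grips with 3 to 60 N. Pads are 19 mm wide; open, the fingers measure 130 mm over their backs; the gripper's body (75 mm by 190 mm) begins 47 mm behind the grasp point.
Start: joints at [-1.37, 0.434, 0.025, 1.573, -0.012, 1.134, -0.075], TCP at [0.187, 0.596, 0.227] pointing down, gripper open.
Joint ranges: [-2.62, 2.62], [-0.44, 2.09], [-1.27, 1.32], [0.08, 2.57], [-1.32, 4.46], [0.12, 2], [-2.74, 2.74]. Speed limits (rad/s): [2.22, 2.22, 3.01, 3.01, 3.14, 3.14, 3.14].

## Interface

Orientations are given as a rotation vector (axis times angle).
In Python, from cell import arm gives the robot as it stands.
- The arm moves only by the tool carry_out, never from a script. Its arguments are lists of equal length, an entry for each row: "claw": the finger opening in cm, from 0 to 9.18; "delta_pos": the shift along the tool's x, y, z in cm, a list of three; "angular": the turn, a rotation vector about the tool's x, y, z in rad, a list of three. In form: {"claw": [claw, ...], "delta_pos": [[dx, dy, dz], ...], "angular": [[ax, ay, az], ...]}. A call has 1 to 20 rows; each row shifts and turns the commanded pose from where the row before left it, along the tool's axes as they then stand; what a row does not reach is not made up. A row lasts 1/10 s, in which the tool goes at most 50 mm and 8.59 degrees, less where a joint would pass 70% of its speed; a pose out of reach is approached as far as the arm can. A call with a gripper value outside its range is refused whole. The fingers move at their own pace and stop on an object; "force" is the grip in N (left out, the last holds). Time passes only in rows, so rows that do not move let the fingers close. It gives the time, the measured TCP pose, the force, the opening and the grip force at its end, in the units of the state.
- arm.observe(): the state, without advancing time (a new reading comes with each control period).
- arm.get_image(name): name is "scene" or "side" or "wrist"; returns a dict with "frame" (480x640x3 uint8, red, green, blue), "mtx" (3x3 intrinsics, pixels), "T" (4x4, takes a point from camera to world coordinates). Camera axes: x right, y down, z forward; pixel columns grow to the right and rows downward; lengths in m; the calibration is good to about 2 mm. A picture is of the moment at which its call begins. There is no depth.
- arm.sign_off(): hands the job in; it is judged then, once.
Trained networks look in a picture, given as the dict that the camera call returned (one of the last four; its "shot" number tells which), for a name from the list of things; names that differ only in an ending like _2 or _b are one class to them, and where a whole thing is asked for, a point or a joint stands for the part that bears it (a point fixed in the world has none). Each returns a list of dicts, best first, with "conf" (0 to 1); they miss things now and then, are a little off and sometimes report something else, mostly with a low value. They report only what shows in the picture. A call takes as long as a camera call. They do not tell look-alikes from the thing itself.
- arm.look_for(label, picture): "centre" ([column, row] as shares, 0 to 1, of the picture: columns of its width, rows of its height, amid what is visible of it).
- arm.trace(label, picture): "region" (480x640 bool, what is visible of it) and "centre" ([column, row] as shares, 0 to 1, of the picture: columns of its width, rows of its height, amid what is visible of it).
- arm.place_of(label, picture): "centre" ([column, row] as shares, 0 to 1, of the picture: columns of its width, rows of its height: a listed point, or the origin of a listed thing).
The state is a dict: "clock": time; "joints": joint angles; "dq": joint speeds; "joint_efforts": joint torques, N m; "position": TCP position; "ee_rot": TCP orientation; "force": force on the tool from outside, world axes, zero at the start; "ft_torque": the same for the moment, N m; "width": opening from 0.0 (shut) to 1.0 (fully open); "gripper_force": force on a finger pad.
Only numpy, scipy, OpenCV 4.12 (cv2) and the standard library are available. Lean on these libraries where they do the work, as an engineer would, in place of code of your own. Each camera call takes 0.05 s, during which the arm holds its last target. There are 200 camera calls.

## Task

The repair is finished and four parts are left over on the bench mat: a wide capacitor, a slim capacitor, a ring choke and a heat sink. Put each one back, standing upright on the floor of the empty cell of the stock tray that holds parts of the same kind and size, and leave the solder reel and the flux bottle where they stand.

Things in the scene. Friction and masses are not known exactly. Their poses are not given: they have to be found in the camera images.
- wide_cap: Loose electrolytic capacitor, the wide one: upright black cylinder with aluminium top, 40 mm in diameter, 42 mm tall, about 65 g. Origin: centre of its underside; z up along the cylinder.
- slim_cap: Loose electrolytic capacitor, the slim one: upright black cylinder with aluminium top, 22 mm in diameter, 42 mm tall, about 25 g. Origin: centre of its underside; z up along the cylinder.
- choke: Loose toroidal choke: copper-wound ring lying flat on a black disc, 40 mm in diameter, 32 mm tall overall, about 75 g. The hole in the middle is small; grip it across the outside, where it is as stiff as a solid cylinder. Origin: centre of its underside; z up along the ring's axis.
- heatsink: Loose finned aluminium heat sink, standing: 38 mm (its x) by 24 mm (its y), 38 mm tall, fins pointing to both sides along its y, about 45 g; best gripped across the 24 mm. Origin: centre of its underside; z up; turned at most 0.6 rad at the start.
- tray_wide_cap: Grey tray fixed on the bench, 186 (x) by 64 mm (y), rim 12 mm high, walls and floor 3 mm, three 58 mm square cells along x. Cells at x = 0 and +61 mm hold wide capacitors (40 mm wide, tops at 48 mm), fixed in foam. The cell nearest the robot, centred at x = -61 mm, y = 0, is empty. Origin: centre of underside; x points away from the robot, turned at most 0.25 rad.
- tray_slim_cap: Grey tray fixed on the bench, 186 (x) by 64 mm (y), rim 12 mm high, walls and floor 3 mm, three 58 mm square cells along x. Cells at x = 0 and +61 mm hold slim capacitors (22 mm wide, tops at 48 mm), fixed in foam. The cell nearest the robot, centred at x = -61 mm, y = 0, is empty. Origin: centre of underside; x points away from the robot, turned at most 0.25 rad.
- tray_choke: Grey tray fixed on the bench, 186 (x) by 64 mm (y), rim 12 mm high, walls and floor 3 mm, three 58 mm square cells along x. Cells at x = 0 and +61 mm hold copper-wound ring chokes (40 mm wide, tops at 38 mm), fixed in foam. The cell nearest the robot, centred at x = -61 mm, y = 0, is empty. Origin: centre of underside; x points away from the robot, turned at most 0.25 rad.
- tray_heatsink: Grey tray fixed on the bench, 186 (x) by 64 mm (y), rim 12 mm high, walls and floor 3 mm, three 58 mm square cells along x. Cells at x = 0 and +61 mm hold finned heat sinks (38 by 24 mm, tops at 44 mm), fixed in foam. The cell nearest the robot, centred at x = -61 mm, y = 0, is empty. Origin: centre of underside; x points away from the robot, turned at most 0.25 rad.
- solder_reel: Bystander among the loose parts: reel of solder wire standing on its flange, grey flanges and bright wire, 52 mm in diameter, 38 mm tall, 250 g. Origin: centre of its underside. Not to be moved.
- flux_bottle: Bystander at the left of the work: small white plastic bottle with a black cap, 38 mm in diameter, 85 mm tall, 90 g. Origin: centre of its underside. Not to be moved.
Mind the look-alikes: they are no part of the job. Of the things that look like the choke, take the one that is nearest to the robot's base at the start. Leave any green look-alike of the heatsink alone.

How it is judged:
At the end, for the whole second after the job is handed in: Each part stands upright (within 0.12 rad) on the floor of the empty cell of its own kind's tray (origin within 29 mm of the cell's centre along and across the tray, at most 6.5 mm above its underside), released and at rest; the reel and the bottle stand within 25 mm of where they were (x of wide_cap in the frame of tray_wide_cap between -0.09 and -0.032 m and y of wide_cap in the frame of tray_wide_cap between -0.029 and 0.029 m and z of wide_cap in the frame of tray_wide_cap between 0.0005 and 0.0065 m and angle between each of wide_cap, slim_cap, choke, heatsink's own z axis and vertical below 0.12 rad and linear speed of each of wide_cap, slim_cap, choke, heatsink below 0.01 m/s and angular speed of each of wide_cap, slim_cap, choke, heatsink below 0.1 rad/s and x of slim_cap in the frame of tray_slim_cap between -0.09 and -0.032 m and y of slim_cap in the frame of tray_slim_cap between -0.029 and 0.029 m and z of slim_cap in the frame of tray_slim_cap between 0.0005 and 0.0065 m and x of choke in the frame of tray_choke between -0.09 and -0.032 m and y of choke in the frame of tray_choke between -0.029 and 0.029 m and z of choke in the frame of tray_choke between 0.0005 and 0.0065 m and x of heatsink in the frame of tray_heatsink between -0.09 and -0.032 m and y of heatsink in the frame of tray_heatsink between -0.029 and 0.029 m and z of heatsink in the frame of tray_heatsink between 0.0005 and 0.0065 m and distance of each of solder_reel, flux_bottle from where it was at the start of the episode below 0.025 m and angle between each of solder_reel, flux_bottle's own z axis and vertical below 0.2 rad); the robot touches nothing.
It fails at once if the solder reel is pushed away or knocked over (distance of solder_reel from where it was at the start of the episode above 0.025 m or angle between solder_reel's own z axis and vertical above 0.5 rad).
It fails at once if the flux bottle is pushed away or knocked over (distance of flux_bottle from where it was at the start of the episode above 0.025 m or angle between flux_bottle's own z axis and vertical above 0.5 rad).
It also fails if it takes over 96 s, if anything falls off the work surface, if the arm or the gripper's body presses on something with over 40 N, if the wrist force passes 120 N, or if a joint passes its speed limit or range.

## Working session

There is one attempt and no reset: what is moved stays moved. The work goes in short steps, Python scripts to look and compute and a tool call to move; the robot and the scene stay as the last step left them, time stands still between calls to the robot, and variables do not carry over. Pictures are saved under pics/ and viewed, at most 14 in all, crops included, and the job is handed in when it is done.

Besides the shell and the picture viewer there is one more tool, called after "Request:" as name(argument=value, ...) on one line, values as JSON. carry_out: Moves the arm, as the interface text tells. Its arguments: {"type":"object","properties":{"claw":{"type":"array","items":{"type":"number"}},"delta_pos":{"type":"array","items":{"type":"array","items":{"type":"number"}}},"angular":{"type":"array","items":{"type":"array","items":{"type":"number"}}},"force":{"type":"number"}},"required":["claw","delta_pos","angular"]}

```bash
mkdir -p pics
cat > h.py <<'E'
import numpy as np, cv2
from cell import arm
def ray(im,uv,z):
    K=im["mtx"];T=im["T"]
    p=cv2.undistortPoints(np.array([[uv]],float),K,None)[0,0]
    d=T[:3,:3]@np.array([p[0],p[1],1]);o=T[:3,3]
    return (o+d*(z-o[2])/d[2])
def save(im,name): cv2.imwrite("pics/"+name,im["frame"][:,:,::-1])
E
python3 - <<'E'
from h import *
s=arm.observe();print(s["clock"],s["position"],s["ee_rot"],s["width"])
for n in("scene","side","wrist"):
    im=arm.get_image(n);save(im,n+"0.png");print(n,np.round(im["T"],3).tolist())
    for l in("wide_cap","slim_cap","choke","heatsink","tray_wide_cap","tray_slim_cap","tray_choke","tray_heatsink","solder_reel","flux_bottle"):
        print(l,[(np.round(np.array(r["centre"])*[640,480]).tolist(),round(r["conf"],2),np.round(ray(im,np.array(r["centre"])*[640,480],0.0)[:2],3).tolist()) for r in arm.place_of(l,im)])
E
```

```text
0.0 [0.18687538 0.59587753 0.22593827] [-4.75463186e-01 -3.10533993e+00  2.47730348e-03] 1.002950615226087
scene [[-0.817, 0.43, -0.385, 0.981], [0.577, 0.614, -0.539, 0.719], [0.005, -0.662, -0.749, 0.926], [0.0, 0.0, 0.0, 1.0]]
wide_cap [([270.0, 150.0], 0.7, [0.451, -0.308])]
slim_cap [([239.0, 230.0], 0.74, [0.65, -0.109]), ([419.0, 323.0], 0.47, [0.484, 0.308])]
choke [([354.0, 298.0], 0.83, [0.552, 0.187]), ([381.0, 273.0], 0.7, [0.468, 0.17]), ([453.0, 352.0], 0.63, [0.475, 0.393])]
heatsink [([283.0, 176.0], 0.65, [0.476, -0.205]), ([307.0, 187.0], 0.59, [0.45, -0.137])]
tray_wide_cap [([241.0, 234.0], 0.64, [0.651, -0.096])]
tray_slim_cap [([290.0, 290.0], 0.83, [0.647, 0.098])]
tray_choke [([206.0, 188.0], 0.67, [0.648, -0.274])]
tray_heatsink [([346.0, 356.0], 0.85, [0.643, 0.287]), ([291.0, 291.0], 0.42, [0.646, 0.1])]
solder_reel []
flux_bottle [([495.0, 384.0], 0.91, [0.459, 0.486])]
side [[0.786, -0.333, 0.521, -0.156], [-0.618, -0.4, 0.677, -0.801], [-0.017, -0.854, -0.52, 0.717], [0.0, 0.0, 0.0, 1.0]]
wide_cap [([431.0, 355.0], 0.96, [0.445, -0.331])]
slim_cap [([270
[... 297 characters left out ...]
y_wide_cap [([419.0, 268.0], 0.88, [0.642, -0.111])]
tray_slim_cap [([362.0, 235.0], 0.88, [0.637, 0.09]), ([270.0, 220.0], 0.48, [0.494, 0.317])]
tray_choke [([476.0, 294.0], 0.62, [0.665, -0.263]), ([361.0, 234.0], 0.15, [0.638, 0.094])]
tray_heatsink [([318.0, 208.0], 0.72, [0.638, 0.283])]
solder_reel [([428.0, 350.0], 0.69, [0.45, -0.317]), ([329.0, 272.0], 0.66, [0.465, 0.01])]
flux_bottle [([230.0, 203.0], 0.62, [0.459, 0.482])]
wrist [[0.299, 0.915, 0.27, 0.115], [0.954, -0.287, -0.085, 0.62], [-0.001, 0.283, -0.959, 0.384], [0.0, 0.0, 0.0, 1.0]]
wide_cap []
slim_cap []
choke []
heatsink []
tray_wide_cap []
tray_slim_cap []
tray_choke []
tray_heatsink []
solder_reel []
flux_bottle []
```

View pics/scene0.png

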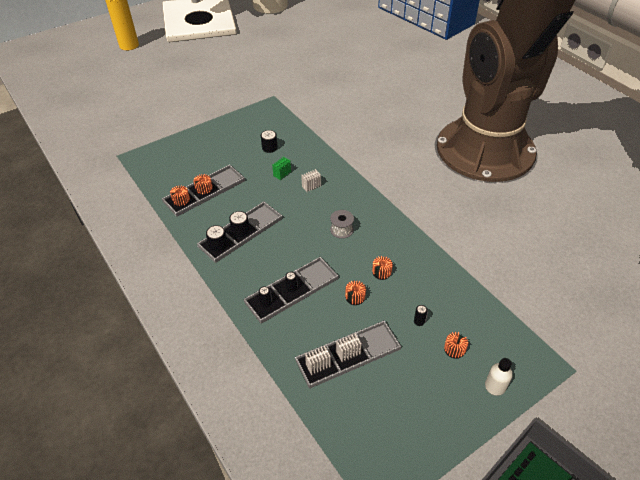

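View pics/side0.png

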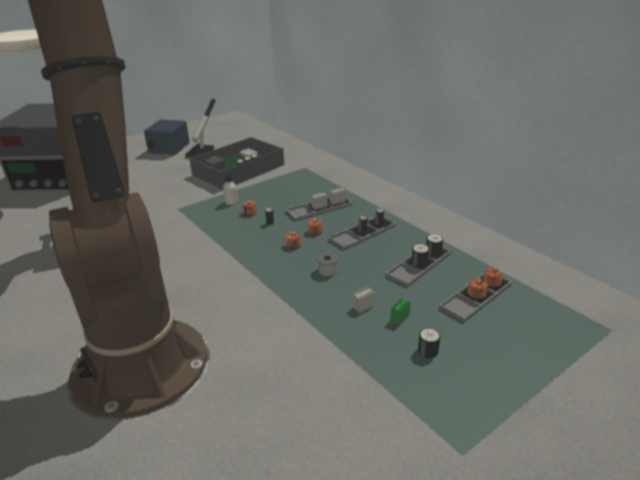

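The scene view shows the parts, pixels from the scene camera:

- **Chokes:** (382,268), (355,292) and (456,345). The nearest to the base is (382,268), r≈0.50 m.
- **Heat sinks:** grey (311,181) is the one to take; green (283,168) is the look-alike.
- **Wide cap:** (268,140).
- **Slim cap:** (420,315).
- **Reel:** (343,222).
- **Bottle:** (498,377).
- **Trays, top to bottom:** choke, wide, slim, heat sink.

Next I'll fit silhouettes and check the choice in a crop.

```bash
cat >> h.py <<'E'
from scipy.optimize import minimize
def cyl(r,h,cx=0,z0=0): 
    a=np.linspace(0,2*np.pi,24,endpoint=False)
    return np.array([[cx+r*np.cos(t),r*np.sin(t),z] for t in a for z in(z0,h)])
def box(x,y,h,cx=0,z0=0): return np.array([[cx+i*x/2,j*y/2,z] for i in(-1,1) for j in(-1,1) for z in(z0,h)])
tray=box(.186,.064,.012)
M={"wide_cap":[cyl(.02,.042)],"slim_cap":[cyl(.011,.042)],"choke":[cyl(.02,.032)],"heatsink":[box(.038,.024,.038)],
"solder_reel":[cyl(.026,.038)],"flux_bottle":[cyl(.019,.085)],
"tray_wide_cap":[tray]+[cyl(.02,.048,c,.006) for c in(0,.061)],"tray_slim_cap":[tray]+[cyl(.011,.048,c,.006) for c in(0,.061)],
"tray_choke":[tray]+[cyl(.02,.038,c,.006) for c in(0,.061)],"tray_heatsink":[tray]+[box(.038,.024,.044,c,.006) for c in(0,.061)]}
def sil(l,p,im):
    m=np.zeros((480,640),np.uint8);c,s=np.cos(p[2]),np.sin(p[2]);Ti=np.linalg.inv(im["T"])
    for h in M[l]:
        w=h@np.array([[c,s,0],[-s,c,0],[0,0,1]])+[p[0],p[1],0]
        uv=cv2.projectPoints(w,cv2.Rodrigues(Ti[:3,:3])[0],Ti[:3,3],im["mtx"],None)[0]
        cv2.fillConvexPoly(m,cv2.convexHull(np.round(uv*16).astype(np.int32)),1,shift=4)
    return m>0
def fit(l,p0,ob):
    iou=lambda p:[(sil(l,p,im)&r).sum()/max(1,(sil(l,p,im)|r).sum()) for im,r in ob]
    best=min((minimize(lambda p:-np.mean(iou(p)),[p0[0],p0[1],y],method="Nelder-Mead",options=dict(initial_simplex=np.array([p0[0],p0[1],y])+np.array([[0,0,0],[.012,0,0],[0,.012,0],[0,0,.15]]),xatol=1e-4,fatol=1e-4)) for y in(p0[2]-.25,p0[2],p0[2]+.25)),key=lambda r:r.fun)
    return np.round(best.x,4).tolist(),np.round(iou(best.x),2).tolist()
E
cat > m.py <<'E'
from h import *
P={"wide_cap":(.448,-.32,0),"slim_cap":(.484,.306,0),"choke":(.463,.163,0),"heatsink":(.443,-.14,0),"solder_reel":(.465,.01,0),"flux_bottle":(.459,.484,0),
"tray_wide_cap":(.648,-.103,0),"tray_slim_cap":(.645,.095,0),"tray_choke":(.655,-.268,0),"tray_heatsink":(.642,.285,0)}
ims=[arm.get_image(n) for n in("scene","side")]
for l,p in P.items():
    ob=[]
    for im in ims:
        c=[(np.linalg.norm(ray(im,np.array(r["centre"])*[640,480],.02)[:2]-p[:2]),r) for r in arm.trace(l,im)]
        c=[x for x in c if x[0]<.05]
        if c: ob.append((im,min(c,key=lambda x:x[0])[1]["region"]))
    print(l,len(ob),[fit(l,p,[o]) for o in ob],"BOTH",fit(l,p,ob) if len(ob)>1 else "")
f=ims[0]["frame"][110:360,220:520]
cv2.imwrite("pics/crop.png",cv2.resize(f,(720,600),interpolation=cv2.INTER_CUBIC)[:,:,::-1])
E
time python3 m.py
```

```text
wide_cap 2 [([0.4457, -0.3121, -0.3347], [0.65]), ([0.4466, -0.3193, 0.0742], [0.91])] BOTH ([0.4479, -0.3197, -0.2416], [0.64, 0.91])
slim_cap 2 [([0.4828, 0.306, -0.0959], [0.93]), ([0.4882, 0.3052, 0.0531], [0.59])] BOTH ([0.4829, 0.3061, 0.1554], [0.93, 0.58])
choke 2 [([0.4666, 0.1688, -0.1449], [0.86]), ([0.466, 0.1592, -0.1559], [0.8])] BOTH ([0.4665, 0.1648, -0.15], [0.81, 0.8])
heatsink 2 [([0.4414, -0.1347, -0.1593], [0.89]), ([0.44, -0.1387, 0.0583], [0.94])] BOTH ([0.4399, -0.1373, -0.0356], [0.88, 0.89])
solder_reel 2 [([0.4625, 0.0196, 0.3385], [0.89]), ([0.4627, 0.0173, 0.2692], [0.91])] BOTH ([0.4624, 0.0194, -0.2064], [0.88, 0.88])
flux_bottle 2 [([0.4632, 0.4888, -0.159], [0.69]), ([0.4647, 0.4829, -0.1989], [0.78])] BOTH ([0.4666, 0.4878, -0.1054], [0.69, 0.78])
tray_wide_cap 2 [([0.6505, -0.1003, 0.1681], [0.94]), ([0.6509, -0.1032, 0.1655], [0.94])] BOTH ([0.6499, -0.1027, 0.172], [0.93, 0.94])
tray_slim_cap 2 [([0.6424, 0.0996, 0.0255], [0.95]), ([0.6477, 0.0977, 0.052], [0.84])] BOTH ([0.644, 0.0984, 0.0203], [0.95, 0.82])
tray_choke 2 [([0.6567, -0.2651, 0.1027], [0.95]), ([0.6556, -0.2704, 0.0946], [0.94])] BOTH ([0.6576, -0.268, 0.0904], [0.93, 0.93])
tray_heatsink 2 [([0.6379, 0.285, -0.1643], [0.97]), ([0.6386, 0.2813, -0.1599], [0.92])] BOTH ([0.6392, 0.2844, -0.1714], [0.97, 0.91])
real	0m20.203s
user	0m13.717s
sys	0m0.426s
```

View pics/crop.png

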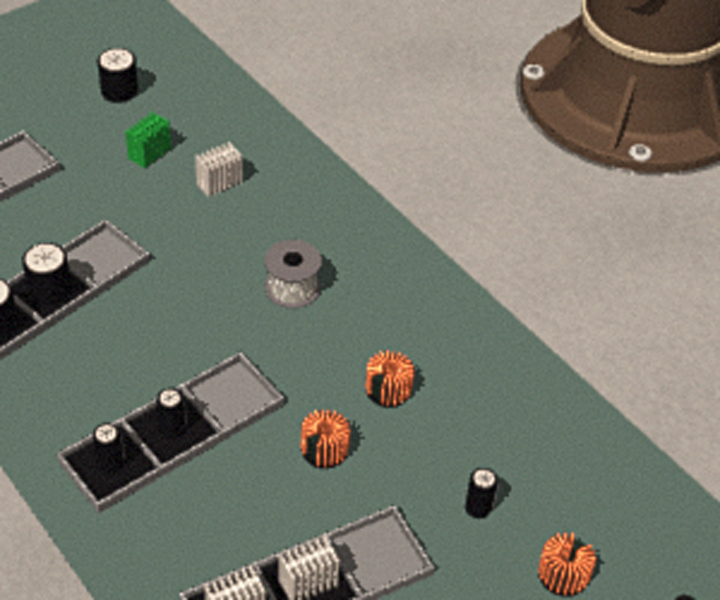

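The crop confirms the choices: the nearest choke is at crop (390,378), the grey heat sink at (219,168), and the green one is left alone. All positions fit the reach and the sizes given. I'll go above the slim capacitor first and refine with the wrist camera.

Request:
carry_out(claw=[9,9,9,8,7,6,5.5,5.5,5.5,5.5,5.5,5.5,5.5,5.5,5.5], delta_pos=[[0,0,0],[0,0,0],[0,0,0],[-2.7,-2.6,0.8],[-2.7,-2.6,0.8],[-2.7,-2.6,0.8],[-2.7,-2.6,0.8],[-2.7,-2.6,0.8],[-2.7,-2.6,0.8],[-2.7,-2.6,0.8],[-2.7,-2.6,0.8],[-2.7,-2.6,0.8],[-2.7,-2.6,0.8],[-2.6,-3,0.6],[0,0,0]], angular=[[0,0,-0.1],[0,0,-0.1],[0,0,-0.1],[0,0,0],[0,0,0],[0,0,0],[0,0,0],[0,0,0],[0,0,0],[0,0,0],[0,0,0],[0,0,0],[0,0,0],[0,0,0],[0,0,0]], force=20)

```text
clock: 4.25
position: [0.4859, 0.299, 0.14]
ee_rot: [0.019, 3.14, -0.006]
force: [-0.2, 0.1, 0.6]
width: 0.597
gripper_force: 0.0
```

```bash
cat > w.py <<'E'
from h import *
import sys
from scipy.spatial.transform import Rotation as Ro
# w.py label x y yaw [pic]
l=sys.argv[1];p=tuple(map(float,sys.argv[2:5]))
s=arm.observe();R=Ro.from_rotvec(s["ee_rot"]).as_matrix();psi=np.arctan2(-R[0,1],R[1,1])
print("t",s["clock"],"pos",np.round(s["position"],4),"yaw",round(psi,4),"w",round(s["width"]*9.18,2),"F",np.round(s["force"],1),"grip",s["gripper_force"],"q7",round(s["joints"][6],2))
im=arm.get_image("wrist")
if len(sys.argv)>5: save(im,sys.argv[5])
for r in arm.trace(l,im):
    d=np.linalg.norm(ray(im,np.array(r["centre"])*[640,480],.02)[:2]-p[:2])
    if d<.06: 
        f=fit(l,p,[(im,r["region"])]);print(r["conf"],f)
        e=np.array([f[0][0],f[0][1],0])-s["position"]; print("tool delta cm",np.round(R.T@e*100,2))
E
python3 w.py slim_cap .483 .306 0 w1.png
```

```text
t 4.25 pos [0.4859 0.299  0.14  ] yaw -0.0123 w 5.48 F [-0.2  0.1  0.6] grip 0.0 q7 0.94
0.91 ([0.4837, 0.3041, -0.2201], [0.91])
tool delta cm [ 0.24  0.56 14.  ]
```

View pics/w1.png

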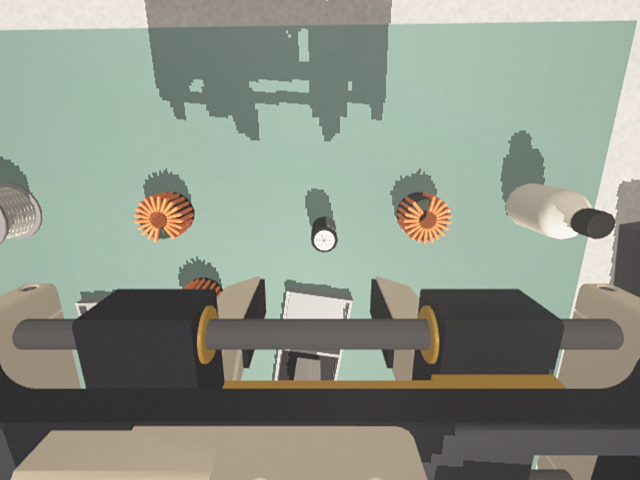

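The wrist view shows the slim capacitor at (323,238), centred between the fingers (265–372), with clearance to the look-alike choke at (425,218). Now grasp.

Request:
carry_out(claw=[5.5,5.5,5.5,5.5,5.5,5.5,1.5,1.5,1.5,1.5,1.5], delta_pos=[[0.24,0.5,0],[0,0,3],[0,0,3],[0,0,3],[0,0,2],[0,0,1.5],[0,0,0],[0,0,0],[0,0,0],[0,0,0],[0,0,0]], angular=[[0,0,0],[0,0,0],[0,0,0],[0,0,0],[0,0,0],[0,0,0],[0,0,0],[0,0,0],[0,0,0],[0,0,0],[0,0,0]], force=20)

```text
clock: 5.45
position: [0.4799, 0.3107, 0.0166]
ee_rot: [0.006, 3.14, 0.002]
force: [0.0, -0.9, 4.0]
width: 0.236
gripper_force: 20.0
```

Held (21.7 mm). Lift and carry to the slim tray's cell.

Request:
carry_out(claw=[1.5,1.5,1.5,1.5,1.5,1.5,1.5,1.5,1.5,1.5,1.5,1.5], delta_pos=[[0,0,-3],[0,0,-3],[0,0,-3],[-1.5,-3,0],[-1.5,-3.1,0],[-1.5,-3.1,0],[-1.5,-3.1,0],[-1.5,-3.1,0],[-1.5,-3,0],[-1,-3,0],[0,0,0],[0,0,0]], angular=[[0,0,0],[0,0,0],[0,0,0],[0,0,0],[0,0,0],[0,0,0],[0,0,0],[0,0,0],[0,0,0],[0,0,0],[0,0,0],[0,0,0]])

```text
clock: 6.65
position: [0.5788, 0.0951, 0.106]
ee_rot: [0.009, 3.141, 0.0]
force: [0.6, 1.1, -0.9]
width: 0.234
gripper_force: 20.0
```

```bash
python3 w.py tray_slim_cap .644 .098 0.02 w2.png
```

```text
t 6.65 pos [0.5788 0.0951 0.106 ] yaw -0.006 w 2.15 F [ 0.6  1.1 -0.9] grip 19.999894201755524 q7 1.35
```

View pics/w2.png

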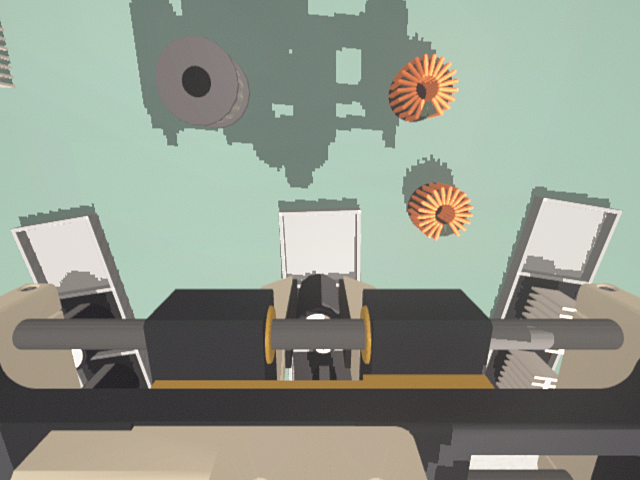

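The slim capacitor hangs centred over the empty cell, whose visible rim spans columns 280–360 with its centre at 320. Lower, release and lift.

Request:
carry_out(claw=[1.5,1.5,1.5,1.5,1.5,1.5,4,4,4,4,4,5,6,6], delta_pos=[[0,0,3],[0,0,3],[0,0,1.7],[0,0,0.5],[0,0,0.4],[0,0,0],[0,0,0],[0,0,0],[0,0,0],[0,0,-2],[0,0,-3],[0,0,-4],[0,0,0],[0,0,0]], angular=[[0,0,0],[0,0,0],[0,0,0],[0,0,0],[0,0,0],[0,0,0],[0,0,0],[0,0,0],[0,0,0],[0,0,0],[0,0,0],[0,0,0],[0,0,0],[0,0,0]])

```text
clock: 8.15
position: [0.5794, 0.096, 0.1109]
ee_rot: [0.006, 3.139, 0.001]
force: [-0.1, -0.6, -0.5]
width: 0.628
gripper_force: 0.0
```

```bash
python3 w.py slim_cap .583 .097 0; python3 w.py choke .4665 .1648 0
```

```text
t 8.15 pos [0.5794 0.096  0.1109] yaw -0.004 w 5.77 F [-0.1 -0.6 -0.5] grip 0.0 q7 1.35
0.56 ([0.5838, 0.0969, 0.0419], [0.94])
tool delta cm [-0.41  0.08 11.09]
t 8.25 pos [0.578  0.0957 0.109 ] yaw -0.0039 w 5.98 F [-0.9  0.1 -0.3] grip 0.0 q7 1.35
0.66 ([0.4683, 0.1659, -0.2017], [0.89])
tool delta cm [10.99  6.98 10.92]
```

The slim capacitor stands in its cell at (0.584, 0.097). Next is the choke.

Request:
carry_out(claw=[8,8,8,8,8,8,8,8,8,8,3.2,3.2,3.2,3.2,3.2,3.2], delta_pos=[[2.8,1.8,0],[2.8,1.8,0],[2.8,1.8,0],[2.8,1.6,0],[0,0,0],[0,0,3],[0,0,3],[0,0,2.2],[0,0,1.5],[0,0,0],[0,0,0],[0,0,0],[0,0,0],[0,0,0],[0,0,0],[0,0,0]], angular=[[0,0,0],[0,0,0],[0,0,0],[0,0,0],[0,0,0],[0,0,0],[0,0,0],[0,0,0],[0,0,0],[0,0,0],[0,0,0],[0,0,0],[0,0,0],[0,0,0],[0,0,0],[0,0,0]], force=25)

```text
clock: 9.95
position: [0.4671, 0.1664, 0.0131]
ee_rot: [0.006, 3.141, 0.0]
force: [0.0, -0.3, 3.4]
width: 0.431
gripper_force: 25.0
```

Request:
carry_out(claw=[3.2,3.2,3.2,3.2,3.2,3.2,3.2,3.2,3.2,3.2,3.2,3.2,3.2,3.2,3.2,3.2,3.2,3.2,3.2,3.2], delta_pos=[[0,0,-3],[0,0,-3],[0,0,-4],[-1,-3.4,0],[-1,-3.4,0],[-1,-3.4,0],[-1,-3.4,0],[-1,-3.4,0],[-1,-3.4,0],[-1,-3.4,0],[-1,-3.4,0],[-1,-3.4,0],[-1,-3.4,0],[-1,-3.4,0],[-1,-3.4,0],[-0.9,-3.1,0],[0,0,0],[0,0,0],[0,0,0],[0,0,0]], angular=[[0,0,0],[0,0,0],[0,0,0],[0,0,0],[0,0,0],[0,0,0],[0,0,0],[0,0,0],[0,0,0],[0,0,0],[0,0,0],[0,0,0],[0,0,0],[0,0,0],[0,0,0],[0,0,0],[0,0,-0.1],[0,0,0],[0,0,0],[0,0,0]])

```text
clock: 11.95
position: [0.5942, -0.2719, 0.1127]
ee_rot: [0.15, -3.138, -0.001]
force: [-0.3, -0.3, -0.6]
width: 0.426
gripper_force: 25.0
```

```bash
python3 w.py tray_choke .657 -.268 0.095 w3.png
```

```text
t 11.95 pos [ 0.5942 -0.2719  0.1127] yaw 0.0956 w 3.91 F [-0.3 -0.3 -0.6] grip 24.99990999698639 q7 2.08
```

View pics/w3.png

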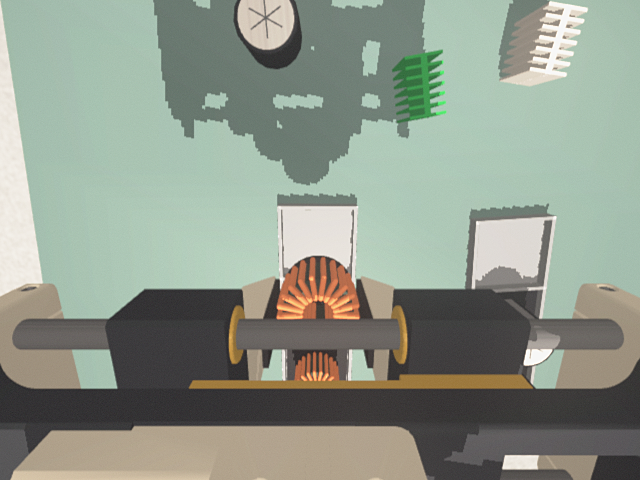

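The choke is aligned with the cell (tray centre column 317, choke 319). Lower and release.

Request:
carry_out(claw=[3.2,3.2,3.2,3.2,3.2,3.2,3.2,5.2,5.2,5.2,5.2,5.2,6,7,7,7], delta_pos=[[0,0,3],[0,0,3],[0,0,2],[0,0,1],[0,0,0.4],[0,0,0.2],[0,0,0],[0,0,0],[0,0,0],[0,0,0],[0,0,-2],[0,0,-3],[0,0,-4],[0,0,0],[0,0,0],[0,0,0]], angular=[[0,0,0],[0,0,0],[0,0,0],[0,0,0],[0,0,0],[0,0,0],[0,0,0],[0,0,0],[0,0,0],[0,0,0],[0,0,0],[0,0,0],[0,0,0],[0,0,0],[0,0,0],[0,0,0]])

```text
clock: 13.65
position: [0.5937, -0.2729, 0.1061]
ee_rot: [0.151, -3.137, -0.001]
force: [0.2, -0.7, 0.3]
width: 0.756
gripper_force: 0.0
```

```bash
python3 w.py choke .596 -.274 0 w4.png; python3 w.py wide_cap .447 -.319 0;python3 w.py heatsink .44 -.137 0
```

```text
t 13.65 pos [ 0.5937 -0.2729  0.1061] yaw 0.0961 w 6.94 F [ 0.2 -0.7  0.3] grip 0.0 q7 2.08
0.66 ([0.5963, -0.2731, -0.0247], [0.87])
tool delta cm [-0.27 -0.05 10.61]
t 13.75 pos [ 0.5935 -0.2728  0.1055] yaw 0.0961 w 7.01 F [-0.3 -0.7 -0.3] grip 0.0 q7 2.08
0.73 ([0.4485, -0.3173, 0.3679], [0.98])
tool delta cm [14.84 -3.05 10.57]
t 13.85 pos [ 0.5936 -0.2729  0.1056] yaw 0.0962 w 6.99 F [ 0.6 -0.7  1. ] grip 0.0 q7 2.08
0.63 ([0.4422, -0.1365, -0.0569], [0.91])
tool delta cm [13.75 15.03 10.6 ]
```

View pics/w4.png

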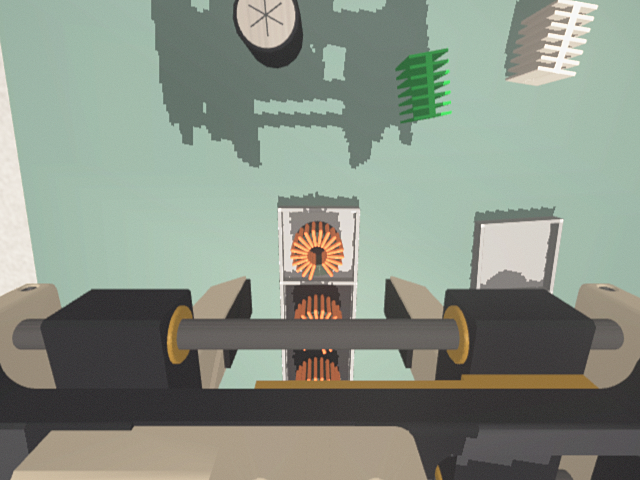

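The choke sits in its cell at (318,247). Next is the wide capacitor.

Request:
carry_out(claw=[8,8,8,8,8,8,8,8,8,8,8,3.2,3.2,3.2,3.2,3.2,3.2], delta_pos=[[3,-0.6,0],[3,-0.6,0],[3,-0.6,0],[3,-0.6,0],[2.8,-0.6,0],[0,0,0],[0,0,3],[0,0,3],[0,0,2],[0,0,1.1],[0,0,0],[0,0,0],[0,0,0],[0,0,0],[0,0,0],[0,0,0],[0,0,0]], angular=[[0,0,0],[0,0,0],[0,0,0],[0,0,0],[0,0,0],[0,0,0],[0,0,0],[0,0,0],[0,0,0],[0,0,0],[0,0,0],[0,0,0],[0,0,0],[0,0,0],[0,0,0],[0,0,0],[0,0,0]], force=25)

```text
clock: 15.65
position: [0.4499, -0.3173, 0.016]
ee_rot: [-0.151, 3.138, -0.0]
force: [0.2, 0.3, 3.0]
width: 0.432
gripper_force: 25.0
```

Request:
carry_out(claw=[3.2,3.2,3.2,3.2,3.2,3.2,3.2,3.2,3.2,3.2,3.2,3.2,3.2], delta_pos=[[0,0,-3],[0,0,-3],[0,0,-4],[-2.6,3.2,0],[-2.7,3.2,0],[-2.7,3.2,0],[-2.7,3.2,0],[-2.7,3.2,0],[-2.6,3,0],[0,0,0],[0,0,0],[0,0,0],[0,0,0]], angular=[[0,0,0],[0,0,0],[0,0,0],[0,0,0],[0,0,0],[0,0,0],[0,0,0],[0,0,0],[0,0,0],[0,0,-0.075],[0,0,0],[0,0,0],[0,0,0]])

```text
clock: 16.95
position: [0.5901, -0.1143, 0.1157]
ee_rot: [0.263, -3.13, 0.001]
force: [0.1, 0.1, -0.6]
width: 0.429
gripper_force: 25.0
```

```bash
python3 w.py tray_wide_cap .65 -.1027 0.17 w5.png
```

```text
t 16.95 pos [ 0.5901 -0.1143  0.1157] yaw 0.1675 w 3.94 F [ 0.1  0.1 -0.6] grip 24.999901950359344 q7 1.88
```

View pics/w5.png

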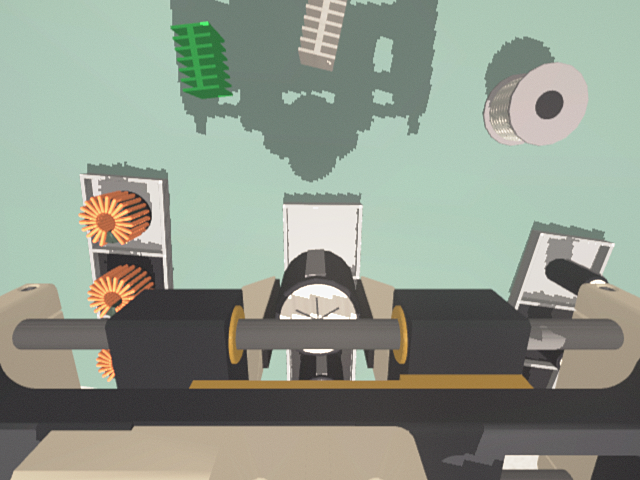

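The wide capacitor is aligned with its cell (tray column 322, capacitor 319). Lower and release.

Request:
carry_out(claw=[3.2,3.2,3.2,3.2,3.2,3.2,3.2,5.2,5.2,5.2,5.2,5.2,6,6,6,6], delta_pos=[[0,0.1,3],[0,0,3],[0,0,2],[0,0,1],[0,0,0.4],[0,0,0.2],[0,0,0],[0,0,0],[0,0,0],[0,0,0],[0,0,-2],[0,0,-3],[0,0,-4],[0,0,0],[0,0,0],[0,0,0]], angular=[[0,0,0],[0,0,0],[0,0,0],[0,0,0],[0,0,0],[0,0,0],[0,0,0],[0,0,0],[0,0,0],[0,0,0],[0,0,0],[0,0,0],[0,0,0],[0,0,0],[0,0,0],[0,0,0]])

```text
clock: 18.65
position: [0.59, -0.1117, 0.109]
ee_rot: [0.268, -3.129, -0.0]
force: [-0.4, -0.3, 0.0]
width: 0.654
gripper_force: 0.0
```

```bash
python3 w.py wide_cap .59 -.113 0 w6.png; python3 w.py heatsink .441 -.137 0
```

```text
t 18.65 pos [ 0.59   -0.1117  0.109 ] yaw 0.1712 w 6.0 F [-0.4 -0.3  0. ] grip 0.0 q7 1.88
0.78 ([0.5909, -0.1118, -0.1356], [0.97])
tool delta cm [-0.1  -0.03 10.9 ]
t 18.75 pos [ 0.5897 -0.1117  0.1085] yaw 0.1712 w 5.98 F [-0.   0.   0.8] grip 0.0 q7 1.88
0.61 ([0.4411, -0.1358, -0.0039], [0.95])
tool delta cm [15.03  0.15 10.88]
```

View pics/w6.png

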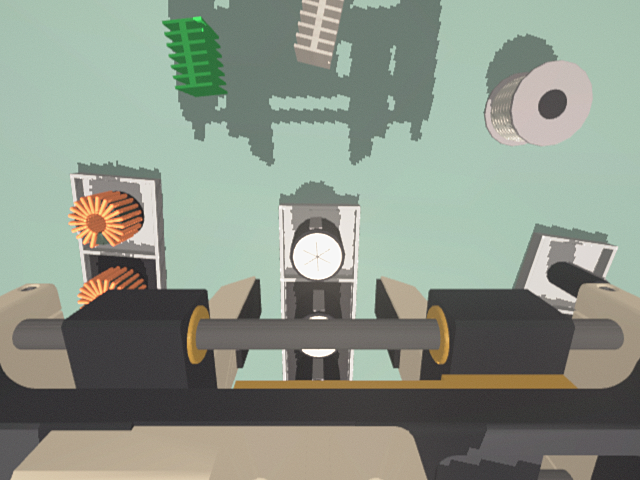

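The wide capacitor stands in its cell at (317,255). Next I hover over the heat sink to measure its yaw.

Request:
carry_out(claw=[6,6,6,6,6,6,6,6,6,6], delta_pos=[[0,0,0],[0,0,0],[3,-0.5,-0.5],[3,-0.5,-0.5],[3,-0.5,0],[3,-0.5,0],[2.9,-0.4,0],[0,0,0],[0,0,0],[0,0,0]], angular=[[0,0,0.09],[0,0,0.08],[0,0,0],[0,0,0],[0,0,0],[0,0,0],[0,0,0],[0,0,0],[0,0,0],[0,0,0]])

```text
clock: 19.85
position: [0.4427, -0.1358, 0.1197]
ee_rot: [-0.002, 3.141, 0.0]
force: [1.2, -0.5, -0.6]
width: 0.652
gripper_force: 0.0
```

```bash
python3 w.py heatsink .441 -.136 0 w7.png
```

```text
t 19.85 pos [ 0.4427 -0.1358  0.1197] yaw 0.0015 w 5.99 F [ 1.2 -0.5 -0.6] grip 0.0 q7 1.81
0.84 ([0.4414, -0.1362, -0.0085], [0.94])
tool delta cm [ 0.14 -0.04 11.97]
```

View pics/w7.png

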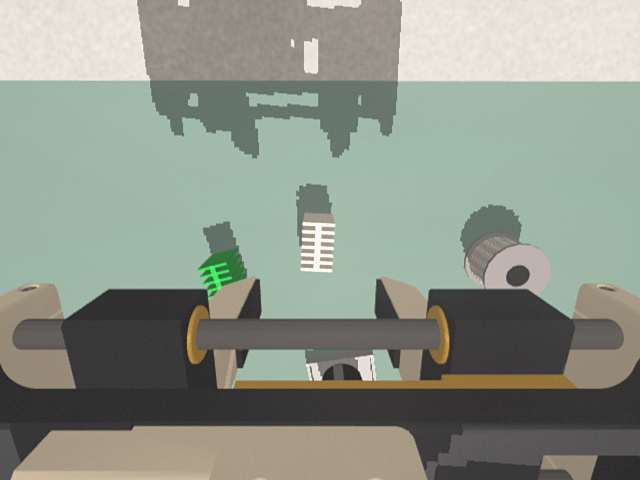

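The heat sink is at (317,243), square to the gripper (yaw ≈ 0). The green one at (222,272) is clear of a narrower opening. Grasp.

Request:
carry_out(claw=[4.2,4.2,4.2,4.2,4.2,4.2,4.2,1.6,1.6,1.6,1.6,1.6], delta_pos=[[0.1,0,0],[0,0,0],[0,0,3],[0,0,3],[0,0,3],[0,0,1.5],[0,0,0],[0,0,0],[0,0,0],[0,0,0],[0,0,0],[0,0,0]], angular=[[0,0,0],[0,0,0],[0,0,0],[0,0,0],[0,0,0],[0,0,0],[0,0,0],[0,0,0],[0,0,0],[0,0,0],[0,0,0],[0,0,0]], force=20)

```text
clock: 21.15
position: [0.4415, -0.1361, 0.0157]
ee_rot: [-0.002, 3.14, -0.0]
force: [-0.3, 1.0, 7.9]
width: 0.264
gripper_force: 19.6
```

Request:
carry_out(claw=[1.6,1.6,1.6,1.6,1.6,1.6,1.6,1.6,1.6,1.6,1.6,1.6,1.6,1.6,1.6,1.6,1.6,1.6,1.6,1.6], delta_pos=[[0,0,-3],[0,0,-3],[0,0,-4],[-1,3.3,0],[-1,3.3,0],[-1,3.3,0],[-1,3.3,0],[-1,3.3,0],[-1.1,3.3,0],[-1.1,3.3,0],[-1.1,3.3,0],[-1.1,3.3,0],[-1.1,3.3,0],[-1.1,3.3,0],[-1.1,3.3,0],[-1.1,3.4,0],[0,0,0],[0,0,0],[0,0,0],[0,0,0]], angular=[[0,0,0],[0,0,0],[0,0,0],[0,0,0],[0,0,0],[0,0,0],[0,0,0],[0,0,0],[0,0,0],[0,0,0],[0,0,0],[0,0,0],[0,0,0],[0,0,0],[0,0,0],[0,0,0],[0,0,0.09],[0,0,0.08],[0,0,0],[0,0,0]])

```text
clock: 23.15
position: [0.5781, 0.294, 0.1149]
ee_rot: [0.261, 3.131, -0.0]
force: [-0.1, -1.0, 0.5]
width: 0.266
gripper_force: 19.6
```

```bash
python3 w.py tray_heatsink .639 .284 -0.167 w8.png
```

```text
t 23.15 pos [0.5781 0.294  0.1149] yaw -0.1666 w 2.44 F [-0.1 -1.   0.5] grip 19.577742218971252 q7 0.9
```

View pics/w8.png

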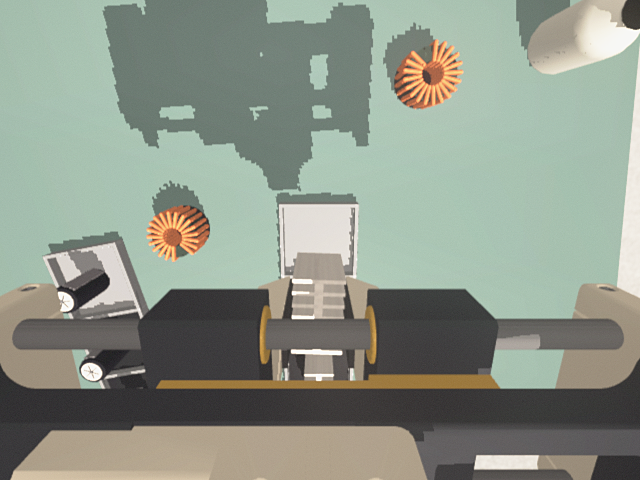

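The heat sink is aligned over its cell (centre column 318). Lower, release and rise well clear.

Request:
carry_out(claw=[1.6,1.6,1.6,1.6,1.6,1.6,1.6,3.6,3.6,3.6,3.6,3.6,5,5,5,5,5], delta_pos=[[0,0,3],[0,0,3],[0,0,2],[0,0,1],[0,0,0.35],[0,0,0.2],[0,0,0],[0,0,0],[0,0,0],[0,0,0],[0,0,-2],[0,0,-3],[0,0,-4],[0,0,-4],[0,0,-2],[0,0,0],[0,0,0]], angular=[[0,0,0],[0,0,0],[0,0,0],[0,0,0],[0,0,0],[0,0,0],[0,0,0],[0,0,0],[0,0,0],[0,0,0],[0,0,0],[0,0,0],[0,0,0],[0,0,0],[0,0,0],[0,0,0],[0,0,0]])

```text
clock: 24.95
position: [0.5781, 0.2942, 0.1694]
ee_rot: [0.265, 3.13, 0.001]
force: [-0.2, 0.3, 0.6]
width: 0.545
gripper_force: 0.0
```

```bash
python3 w.py heatsink .579 .294 -.167
python3 - <<'E'
from h import *
im=arm.get_image("scene")
cv2.imwrite("pics/end.png",cv2.resize(im["frame"][110:410,130:530],(800,600),interpolation=cv2.INTER_CUBIC)[:,:,::-1])
E
```

```text
t 24.95 pos [0.5781 0.2942 0.1694] yaw -0.1688 w 5.0 F [-0.2  0.3  0.6] grip 0.0 q7 0.9
0.87 ([0.5801, 0.2945, -0.1721], [0.91])
tool delta cm [-0.18  0.06 16.94]
```

View pics/end.png

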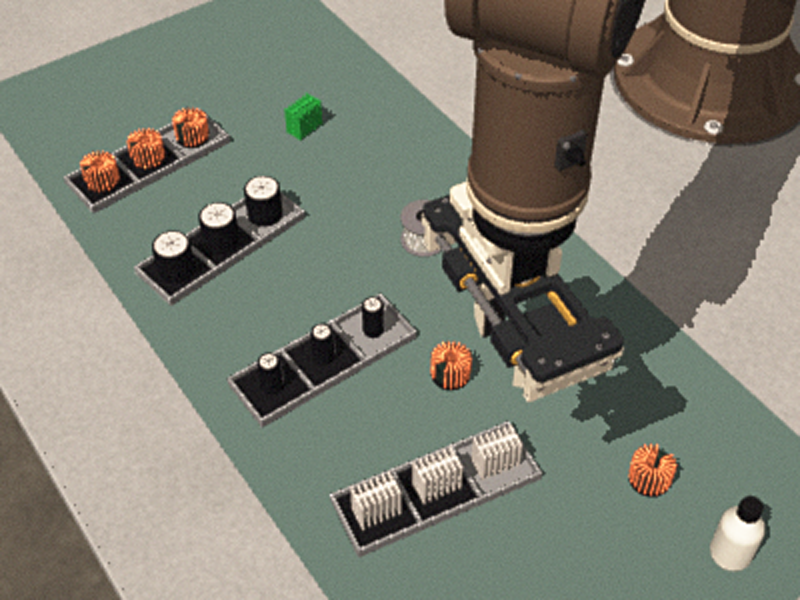

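All four parts stand upright in their own cells: choke (190,125), wide capacitor (262,197), slim capacitor (372,315), heat sink (498,448). The reel, bottle and look-alikes are untouched and the gripper is clear, so I'm handing in.

```bash
python3 -c "
from cell import arm
print(arm.sign_off())"
```

```text
the job is handed in; nothing more can be done
None
```

I put all four parts upright in the empty cells of their own trays and handed the job in at about 25 s on the robot's clock; the last pictures show them in place and the reel, bottle and look-alikes not visibly moved, but the hand-in returned no verdict.

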